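# Gauge the depth of a blind fixture bore

### The arm

A 6-joint arm with a two-finger parallel gripper is mounted at the origin on a cart in front of the work surface, level with it; the furniture and walls round the work are solid. World frame = base frame: x ahead of the robot, y to its left, z up, the work surface at z = 0. Lengths are in mm, angles in rad, forces in N, time in s.
With the tool pointing down it reaches from about 350 to 1000 mm from the base axis. Payload 7.1 kg.
Tool frame: the origin (TCP) lies on the centre line of the jaws, within the pads' length; the fingertips stand env.nose_length ahead of it and the grasp point (between the pads) lies 11 mm behind it (env.nose_length is the distance from the TCP to the fingertips, in mm); z points along the fingers, y is the line along which they close (so a half turn about z gives the same grasp; the last joint's range is limited). The gripper opens to 85 mm and grips with 20 to 120 N. Pads are 22 mm wide; open, the fingers measure 114 mm over their backs; the gripper's body (76 mm by 85 mm) begins 54 mm behind the grasp point. The pads swing forward as they close: fully open they stand 13 mm farther back than shut.
Start: joints at [-1.224, 0.423, 1.63, -0, 1.089, -0.019], TCP at [223.577, -583.625, 239.319] pointing down, gripper open.
Joint ranges: [-3, 3], [-0.9, 2.11], [0.09, 2.58], [-1.31, 4.45], [0.11, 2.69], [-2.54, 2.54]. Speed limits (rad/s): [2.39, 2.39, 3.01, 3.14, 3.14, 3.14].

### API

Orientations are given as a unit quaternion [w, x, y, z].
In Python, from rig import env gives the robot as it stands.
- The arm moves only by the tool jog_arm, never from a script. Its argument "deltas" is a list of rows, each a list of 7 numbers: the shift along the tool's x, y, z in mm, then the turn, a rotation vector about the tool's x, y, z in degrees, then the opening, from 0 (shut) to 1 (fully open). A call has 1 to 10 rows; each row shifts and turns the commanded pose from where the row before left it, along the tool's axes as they then stand; what a row does not reach is not made up. A row lasts 1/10 s, in which the tool goes at most 50 mm and 8.59 degrees, less where a joint would pass 70% of its speed; a pose out of reach is approached as far as the arm can. A call with a gripper value outside its range is refused whole. The fingers move at their own pace and stop on an object; the grip force is fixed at half the most. Time passes only in rows, so rows that do not move let the fingers close. It gives the time, the measured TCP pose, the force, the opening and the grip force at its end, in the units of the state.
- env.state(): the state, without advancing time (a new reading comes with each control period).
- env.read_camera(name): name is "scene" or "top" or "wrist"; returns the picture (480x640x3 uint8, red, green, blue); there is no depth.
- env.calibration(name): a dict with "mtx" (3x3 intrinsics, pixels), "R" (3x3) and "t" (3): a world point X has camera coordinates R X + t; the wrist camera has in their place "T_tool_cam" (4x4, takes a point from camera to tool coordinates, whose origin is the TCP and whose axes are the flange's). Camera axes: x right, y down, z forward; pixel columns grow to the right and rows downward; lengths in mm; the calibration is good to about 2 mm. A picture is of the moment at which its call begins: read the wrist's pose just before it. calibration takes no time and is no camera call.
- env.sign_off(): hands the job in; it is judged then, once.
The state is a dict: "time_s": time; "joints": joint angles; "qd": joint speeds; "joint_torque": joint torques, N m; "eef_pos": TCP position; "eef_rot": TCP orientation; "ft_force": force on the tool from outside, world axes, zero at the start; "wrist_torque": the same for the moment, N m; "width": opening from 0.0 (shut) to 1.0 (fully open); "gripper_force": force on a finger pad.
Only numpy, scipy, OpenCV 4.12 (cv2) and the standard library are available. Lean on these libraries where they do the work, as an engineer would, in place of code of your own. Each camera call takes 0.05 s, during which the arm holds its last target. There are 200 camera calls.

### The job

Take the depth gauge out of its rack and push it, nose down, into the narrow bore of the metal fixture block until it stands on the bottom of the bore. Then slide its collar down the rod until it lies flush on the block, so that it marks the depth, and leave the gauge standing there. Push gently, do not ram the gauge, and leave the other things where they lie.

Things in the scene. Friction and masses are not known exactly. Their poses are not given: they have to be found in the camera images.
- gauge: Depth gauge, loose, about 0.19 kg, standing nose down in the rack: a steel rod 12 mm in diameter, 126 mm long over all, the lowest 5 mm tapered to 7 mm. Origin at the nose's end, z along the rod. The top 28 mm are a dark grip knob 20 mm in diameter. A flat round collar, 44 mm in diameter and 10 mm thick, sits on the rod. In the rack the gauge has 1 mm of play and may lean 0.06 rad.
- gauge_tip (a point): Centre of the nose's end face, the lowest point of the gauge. Once the nose is 18 to 25 mm down the bore a spring-loaded ball in the bore's +x wall rubs on the rod: from there on it drags and must be pushed, 5 to 10 N to pass the ball, then 1 to 7 N, all the way down; it does not fall on its own. At the bottom the push rises sharply; 10 to 15 N there is enough, over 30 N is ramming.
- knob_top (a point): Centre of the top face of the gauge's knob, 126 mm from the nose; hold the knob by its upper 16 mm to stay clear of the collar.
- collar_face (a point): Centre of the underside of the collar (its top is 10 mm above). At the start it lies 72 to 79 mm from the nose, differing from run to run. The collar slides along the rod with a steady friction of about 3.5 N and stays where it is left; it can be pushed down on its top face either side of the rod, or gripped round its edge.
- rack: Fixed black rack block 70 x 70 x 45 mm, origin under its centre, z up; the gauge stands in its central hole, 14 mm wide and 35 mm deep (the hole's floor is 10 mm above the table).
- fixture: Fixed bright metal block 70 (x) x 120 (y) x 85 (z) mm on a dark foot plate 100 x 150 x 10 mm, origin under its centre. Two round holes open in its top face: the narrow bore at y = -28 mm, and at y = +28 mm a wide one, 23.5 mm across and 30 mm deep, not used in this job. A brass screw head on its +x side marks a spring plunger.
- bore_mouth (a point): Centre of the mouth of the narrow bore, in the plane of the block's top face, 85 mm above the table. The bore is vertical, 13.5 mm across, with a small chamfer. It is blind: its hard flat bottom lies somewhere between 48 and 63 mm below the mouth, differing from run to run and not visible.
- seat (a joint): Travel in m of the light touch pad that covers the bottom of the narrow bore: 0 while nothing bears on it, 0.0015 when the rod has pressed it fully down onto the hard bottom, which takes only 1.5 N. It does not tell how deep the bottom lies. The drag of the ball keeps a bottomed rod in place when it is let go.
- card_stack: Stack of grey cards 65 x 90 x 21 mm, lying about; origin under its centre. Not to be moved.
- pen: White pen 145 mm long (along its y), lying about. Not to be moved.
- sticker_roll: Roll of stickers 53 mm in diameter, 29 mm high, lying flat; origin under its centre. Not to be moved.
- caliper: Caliper 185 mm long (along its y), lying behind the work. Not to be moved.
- scissors: Scissors 199 mm long (along their y), lying to the right, behind the printer. Not to be moved.
There are look-alikes about, which are no part of the job. Of the things like the gauge, leave any that is brown or turquoise; of the rest the larger one is meant.

How it is judged (in metres and radians):
On the way, in this order (a step that is already met when the one before it is completed fails the run):
1. the gauge stands on the bottom of the narrow bore (the seat pad pressed down by more than 0.8 of its 1.5 mm) while its collar is still more than 4 mm above the block (horizontal distance between gauge_tip and bore_mouth below 0.004 m and value of joint seat above 0.0008 m and angle between gauge's own z axis and vertical below 0.09 rad and z of collar_face in the frame of bore_mouth above 0.004 m), for 0.2 s.
2. the collar has been slid down onto the block (within 1.5 mm) (horizontal distance between gauge_tip and bore_mouth below 0.004 m and value of joint seat above 0.0008 m and angle between gauge's own z axis and vertical below 0.09 rad and z of collar_face in the frame of bore_mouth below 0.0015 m), for 0.2 s.
At the end, for the whole second after the job is handed in: The gauge stands at rest and upright (within 0.09 rad) in the narrow bore, its nose within 4 mm of the bore's axis and bearing on its bottom (seat pad pressed down by more than 0.8 of its 1.5 mm), and the underside of its collar is within 1.5 mm of the block's top face (all of step 2 and linear speed of gauge below 0.01 m/s); the robot touches nothing.
It fails at once if the gauge is rammed: more than 60 N between the gauge and the block with the bottom of its bore (the ball's squeeze makes up about 20 N of it) (contact force between gauge and fixture above 60 N).
It fails at once if one of the other things lying about is moved by more than 20 mm (distance of any of card_stack, pen, sticker_roll, caliper, scissors from where it was at the start of the episode above 0.02 m).
It also fails if it takes over 51 s, if anything falls off the work surface, if the arm or the gripper's body presses on something with over 40 N, if the wrist force passes 120 N, or if a joint passes its speed limit or range.

## Working session

There is one attempt and no reset: what is moved stays moved. The work goes in short steps, Python scripts to look and compute and a tool call to move; the robot and the scene stay as the last step left them, time stands still between calls to the robot, and variables do not carry over. Pictures are saved under pics/ and viewed, at most 10 in all, crops included, and the job is handed in when it is done.

Besides the shell and the picture viewer there is one more tool, called after "Emit:" in YAML: its name, and indented under it one key for each argument. jog_arm: Moves the arm, as the interface text tells. Its arguments: {"type":"object","properties":{"deltas":{"type":"array","items":{"type":"array","items":{"type":"number"}}}},"required":["deltas"]}

```bash
mkdir -p pics; ls; python3 - <<'E'
from rig import env
import cv2,numpy as np
print(env.nose_length); print(env.state())
for n in("scene","top"):
    im=env.read_camera(n); cv2.imwrite(f"pics/{n}0.png",im[...,::-1]); c=env.calibration(n); print(n,c)
print(env.calibration("wrist"))
E
```

```text
pics
8.0
{'time_s': 0.0, 'joints': array([-1.22399319e+00,  4.23841383e-01,  1.63068908e+00,  6.80524658e-06,
        1.08858976e+00, -1.90219738e-02]), 'qd': array([ 0.00056386,  0.0003168 , -0.00012461, -0.00119595,  0.00076466,
       -0.00013096]), 'joint_torque': array([-4.03457496e-03, -5.57395256e+01, -2.81746083e+01, -2.12658297e-04,
        7.19690113e-03,  5.04365147e-06]), 'eef_pos': array([ 223.40746171, -583.139173  ,  238.54569874]), 'eef_rot': array([-7.54042806e-04,  9.83318087e-01,  1.81892703e-01, -1.21644638e-04]), 'ft_force': array([ 0.52100318,  0.14665141, -0.38094872]), 'wrist_torque': array([-0.04011153,  0.01377087,  0.04290819]), 'gripper_force': 0.0, 'width': 1.0010230344010866}
scene {'mtx': array([[434.0801961 ,   0.        , 316.72203654],
       [  0.        , 434.0801961 , 240.04681889],
       [  0.        ,   0.        ,   1.        ]]), 'R': array([[-0.88127769, -0.47228653, -0.01717774],
       [-0.22678613,  0.45450854, -0.86138844],
       [ 0.41462959, -0.75522674, -0.50765626]]), 't': array([495.82123344, 229.08539408, 681.83659789])}
top {'mtx
[... 222 characters left out ...]

       [-9.93421259e-01, -6.19280129e-04, -1.14515582e-01],
       [ 1.14516814e-01, -8.15021721e-03, -9.93387877e-01]]), 't': array([ -47.55685186,  573.96792374, 1207.21827625])}
{'mtx': array([[354.6934313 ,   0.        , 324.23550598],
       [  0.        , 354.6934313 , 239.06223052],
       [  0.        ,   0.        ,   1.        ]]), 'T_tool_cam': array([[-1.04169778e-04, -9.64119926e-01, -2.65467056e-01,
         6.83057616e+01],
       [ 9.99999991e-01, -1.23984780e-04,  5.78844696e-05,
         4.18490023e-01],
       [-8.87214450e-05, -2.65467047e-01,  9.64119930e-01,
        -1.34014325e+02],
       [ 0.00000000e+00,  0.00000000e+00,  0.00000000e+00,
         1.00000000e+00]])}
```

View pics/scene0.png

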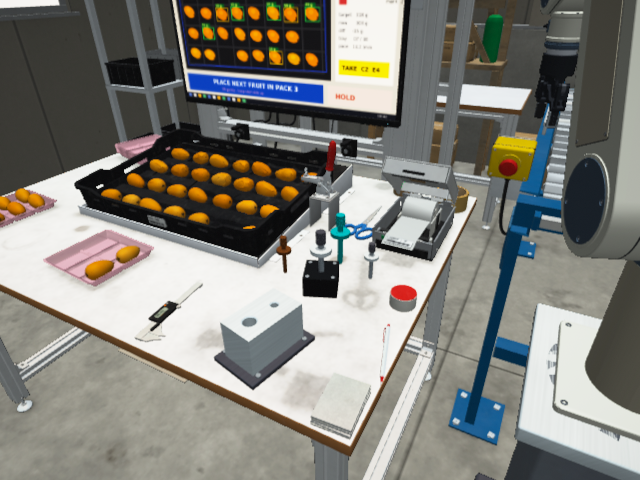

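View pics/top0.png

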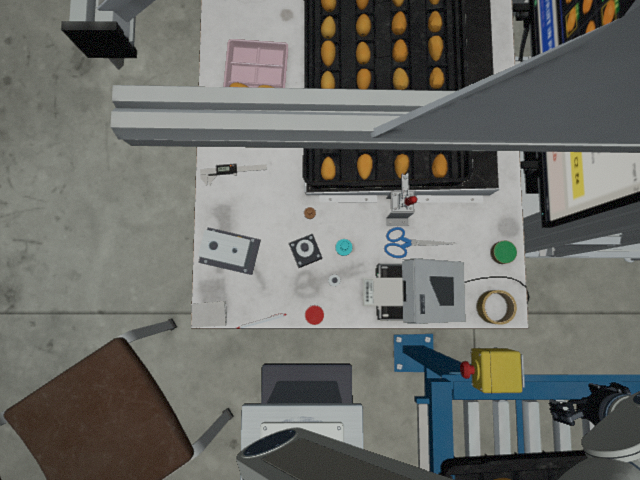

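Scene view: the gauge in its rack has its knob at about (320,237), and the fixture holes are wide (250,321) and narrow (272,304). Top view: the rack is at (304,249), the small grey look-alike at (335,281) and the fixture at (229,250). Next I'll measure.

```bash
cat > h.py <<'E'
import numpy as np,cv2
from rig import env
from scipy.spatial.transform import Rotation as Ro
def cam(n):
    c=env.calibration(n)
    if 'R' in c: return c['mtx'],np.array(c['R']),np.array(c['t'])
    s=env.state(); q=s['eef_rot']; T=np.eye(4); T[:3,:3]=Ro.from_quat([q[1],q[2],q[3],q[0]]).as_matrix(); T[:3,3]=s['eef_pos']
    M=np.linalg.inv(T@c['T_tool_cam']); return c['mtx'],M[:3,:3],M[:3,3]
def toplane(c,uv,z):
    K,R,t=c; o=-R.T@t; d=R.T@np.linalg.solve(K,[uv[0],uv[1],1]); return o+d*(z-o[2])/d[2]
def ray(c,uv):
    K,R,t=c; return -R.T@t, R.T@np.linalg.solve(K,[uv[0],uv[1],1])
def meet(r1,r2):
    (a,d),(b,e)=r1,r2; s=np.linalg.lstsq(np.c_[d,-e],b-a,rcond=None)[0]; p,q=a+s[0]*d,b+s[1]*e; return (p+q)/2,np.linalg.norm(p-q)
def proj(c,X):
    p=c[0]@(c[1]@np.array(X,float)+c[2]); return p[:2]/p[2]
E
python3 - <<'E'
from h import *
t=cv2.imread('pics/top0.png'); s=cv2.imread('pics/scene0.png')
a=cv2.resize(t[190:330,190:370],None,fx=4,fy=4,interpolation=2)[:, :720]
cv2.imwrite('pics/a.png',a)
b=cv2.resize(s[200:400,200:420],None,fx=3,fy=3,interpolation=2); cv2.imwrite('pics/b.png',b)
T,S=cam('top'),cam('scene')
print('wide/narrow?',toplane(T,(212,235),85),toplane(T,(237,238),85),'scene wide,narrow',toplane(S,(250,321),85),toplane(S,(272,304),85))
print('gauge',toplane(T,(305,248),136),toplane(S,(320,233),136))
E
```

```text
wide/narrow? [590.01171136 228.63374084  85.        ] [582.31671848 164.57256508  85.        ] scene wide,narrow [562.43941462 225.56004376  85.        ] [554.533633   172.97654368  85.        ]
gauge [551.28884585 -10.69783772 136.        ] [ 5.52985977e+02 -4.46048278e-01  1.36000000e+02]
```

View pics/a.png

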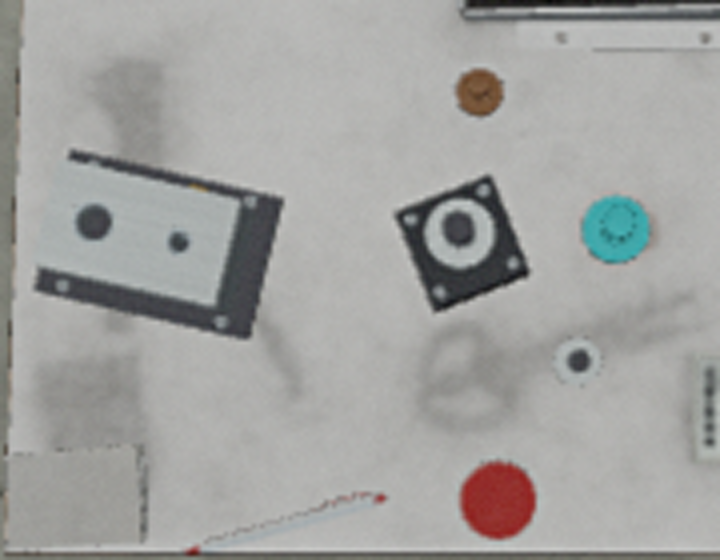

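View pics/b.png

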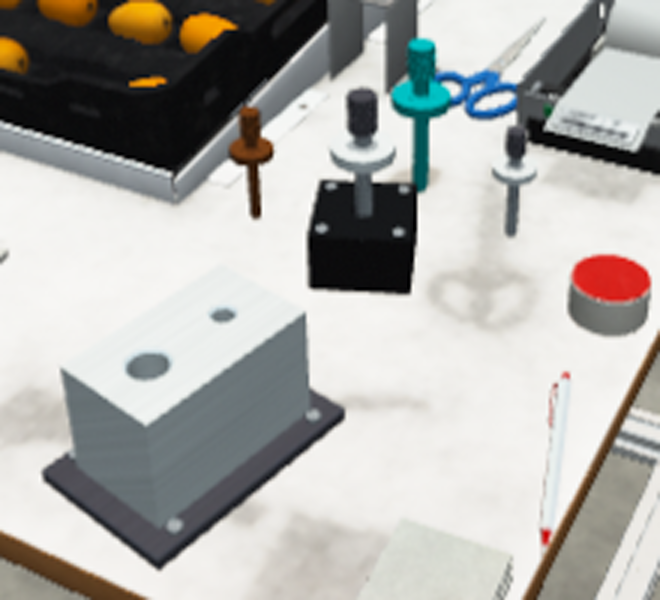

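```bash
cat >> h.py <<'E'
def todelta(target):
    s=env.state(); q=s['eef_rot']; R=Ro.from_quat([q[1],q[2],q[3],q[0]])
    return R.inv().apply(np.array(target,float)-s['eef_pos']), R
E
python3 - <<'E'
from h import *
T,S=cam('top'),cam('scene')
f=lambda p,k,o:(o[0]+(p[0]-(k-1)/2)/k+0.0,o[1]+(p[1]-(k-1)/2)/k)
for n,a,b,z in(('narrow',(178,242),(222,314),85),('wide',(94,222),(148,366),85),('knob',(459,229),(361,95),136),('turq',(616,227),(423,43),None),('grey',(579,360),(515,130),None),('brown',(480,92),(249,110),None)):
    ua,ub=f(a,4,(190,190)),f(b,3,(200,200))
    print(n,'meet',*meet(ray(T,ua),ray(S,ub)), *( (toplane(T,ua,z)[:2],toplane(S,ub,z)[:2]) if z else ()))
d,R=todelta([555,-5,330]); print(d,R.as_matrix())
E
```

```text
narrow meet [551.58640203 171.61139415  84.30937069] 0.8760684233282361 [551.12886511 171.27190266] [551.5110809  172.43911021]
wide meet [564.34555622 225.66301607  82.88347752] 0.40515573032558255 [563.93300556 225.08318248] [562.93158629 227.61770977]
knob meet [555.56015651  -8.50013346 134.81824226] 3.0118664954043397 [554.05505722  -9.16023786] [556.06278511  -6.2781377 ]
turq meet [ 557.22798043 -105.26428817  128.17307923] 2.2270064121380577
grey meet [476.69048524 -83.82774667  89.04579396] 1.7127961682138282
brown meet [649.69834333 -19.76670344  93.1366727 ] 6.192945304283481
[ 516.4534329  -421.46739947  -90.78401213] [[ 9.33848058e-01  3.57669639e-01 -4.82961397e-04]
 [ 3.57669964e-01 -9.33847105e-01  1.33482238e-03]
 [ 2.64133359e-05 -1.41926207e-03 -9.99998992e-01]]
```

Emit:
jog_arm:
  deltas:
    - [20,-16,-10,0,0,0,0.6]
    - [38,-31,-15,0,0,0,0.6]
    - [38,-31,-15,0,0,0,0.6]
    - [38,-31,-15,0,0,0,0.6]
    - [38,-31,-10,0,0,0,0.6]
    - [38,-31,0,0,0,0,0.6]
    - [38,-31,0,0,0,0,0.6]
    - [38,-31,0,0,0,0,0.6]
    - [38,-31,0,0,0,0,0.6]
    - [38,-31,0,0,0,0,0.6]

```text
time_s: 1.1
eef_pos: [454.7, -180.0, 303.1]
eef_rot: [0.0, 0.983, 0.182, -0.0]
ft_force: [1.5, -0.5, 0.8]
width: 0.604
gripper_force: 0.0
```

Emit:
jog_arm:
  deltas:
    - [38,-31,0,0,0,0,0.6]
    - [38,-31,0,0,0,0,0.6]
    - [38,-31,10,0,0,0,0.6]
    - [30,-25,15,0,0,0,0.6]
    - [10,-8,15,0,0,0,0.6]
    - [0,0,0,0,0,0,0.6]

```text
time_s: 1.7
eef_pos: [551.9, -7.8, 260.6]
eef_rot: [-0.0, 0.983, 0.183, -0.002]
ft_force: [0.5, -0.1, -0.1]
width: 0.596
gripper_force: 0.0
```

```bash
python3 - <<'E'
from h import *
s=env.state();print(s['time_s'],s['eef_pos'],s['eef_rot'],s['width'],abs(s['qd']).max())
c=cam('wrist'); im=env.read_camera('wrist'); cv2.imwrite('pics/w0.png',im[...,::-1])
for X in([555,-8,136],[555,-8,80],[555,-8,45]): print(proj(c,X))
print(todelta([555,-8,262])[0])
E
```

```text
1.7 [551.94268416  -7.82452371 260.59824661] [-4.78462469e-04  9.83068815e-01  1.83222031e-01 -2.27214544e-03] 0.5963772517362895 0.04481821875149796
[325.63008239 231.08063589]
[325.49989104 215.71516186]
[325.43865226 208.48762486]
[ 3.28692978  0.14951185 -0.32316177]
```

View pics/w0.png

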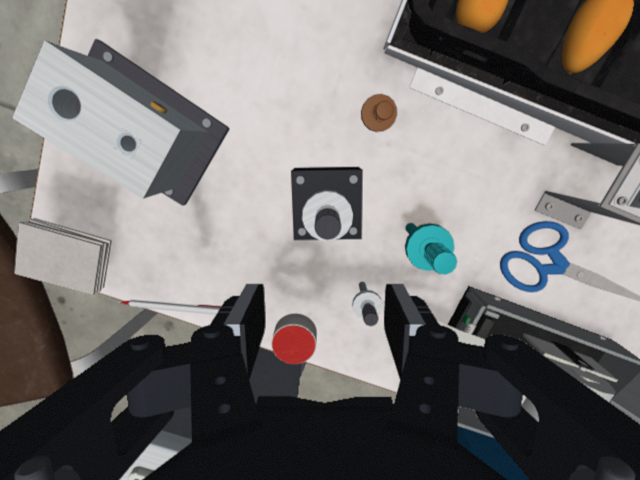

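```bash
python3 - <<'E'
from h import *
c=cam('wrist'); im=cv2.imread('pics/w0.png'); g=cv2.cvtColor(im,6)
m=((g<90)*255).astype('uint8'); m[:190]=0;m[260:]=0;m[:,:306]=0;m[:,348:]=0
n,l,st,ce=cv2.connectedComponentsWithStats(m); print(st,ce)
i=l[222,327]; x,y,w,h,a=st[i]; print(x,y,w,h)
for v in range(200,246,4): print(v,np.where(m[v])[0][[0,-1]] if m[v].any() else None)
# narrow bore seen obliquely
m=((g<110)*255).astype('uint8')
n,l,st,ce=cv2.connectedComponentsWithStats(m[130:158,112:145]);print(st,ce); 
print(toplane(c,(128.5,143.5),85)[:2],proj(c,[551.5,171.7,85]))
E
```

```text
[[     0      0    640    480 306337]
 [   306    190     42     11    165]
 [   315    208     26     31    628]
 [   306    231      9      9     42]
 [   340    233      8      6     28]] [[319.48027173 239.55936436]
 [325.44848485 192.61212121]
 [327.17834395 223.22133758]
 [308.5        236.21428571]
 [344.57142857 236.35714286]]
315 208 26 31
200 [306 306]
204 None
208 [326 328]
212 [318 336]
216 [316 338]
220 [316 339]
224 [315 339]
228 [315 339]
232 [306 338]
236 [306 347]
240 None
244 None
[[  0   0  33  28 747]
 [  9   6  15  15 177]] [[16.04819277 13.62516734]
 [15.79661017 12.97175141]]
[554.12128927 168.89350035] [124.54930985 145.25987064]
```

```bash
python3 - <<'E'
from h import *
c=cam('wrist'); p=toplane(c,(327,226.5),136); print(p, todelta([p[0],p[1],116])[0])
E
```

```text
[558.48668194  -9.05246985 136.        ] [  6.67308744   2.53647341 145.66348486]
```

Emit:
jog_arm:
  deltas:
    - [5,2,25,0,0,0,0.6]
    - [0,0,40,0,0,0,0.6]
    - [0,0,40,0,0,0,0.6]
    - [0,0,25,0,0,0,0.6]
    - [0,0,15,0,0,0,0.6]
    - [0,0,0,0,0,0,0.6]

```text
time_s: 2.35
eef_pos: [557.1, -10.5, 117.0]
eef_rot: [-0.0, 0.983, 0.181, -0.001]
ft_force: [0.2, 0.4, 0.1]
width: 0.6
gripper_force: 0.0
```

Emit:
jog_arm:
  deltas:
    - [0,0,0,0,0,0,0.2]
    - [0,0,0,0,0,0,0.1]
    - [0,0,0,0,0,0,0.1]
    - [0,0,0,0,0,0,0.1]
    - [0,0,0,0,0,0,0.0]
    - [0,0,0,0,0,0,0.0]

```text
time_s: 2.95
eef_pos: [559.6, -9.1, 120.0]
eef_rot: [0.0, 0.983, 0.182, 0.002]
ft_force: [-0.3, 0.8, 7.2]
width: 0.214
gripper_force: 58.6
```

```bash
python3 - <<'E'
from h import *
s=env.state();print(s)
im=env.read_camera('wrist'); cv2.imwrite('pics/w1.png',im[...,::-1])
E
```

```text
{'time_s': 2.95, 'joints': array([-3.76144997e-02,  4.94137467e-01,  1.85325947e+00,  1.57829099e-04,
        7.90919950e-01,  1.16699613e+00]), 'qd': array([ 0.00066526, -0.00048796, -0.00123023,  0.00102502, -0.0009167 ,
       -0.00108155]), 'joint_torque': array([-3.35957073e-01, -4.90774262e+01, -1.93763781e+01, -1.67229655e-01,
       -2.44049728e-01, -1.37513372e-03]), 'eef_pos': array([559.638245  ,  -9.11911996, 120.01534917]), 'eef_rot': array([3.03728812e-04, 9.83294041e-01, 1.82016873e-01, 1.61045369e-03]), 'ft_force': array([-0.31358573,  0.82095212,  7.18471346]), 'wrist_torque': array([0.12371391, 0.16320633, 0.02595406]), 'gripper_force': 58.550021052360535, 'width': 0.2139467372893751}
```

View pics/w1.png

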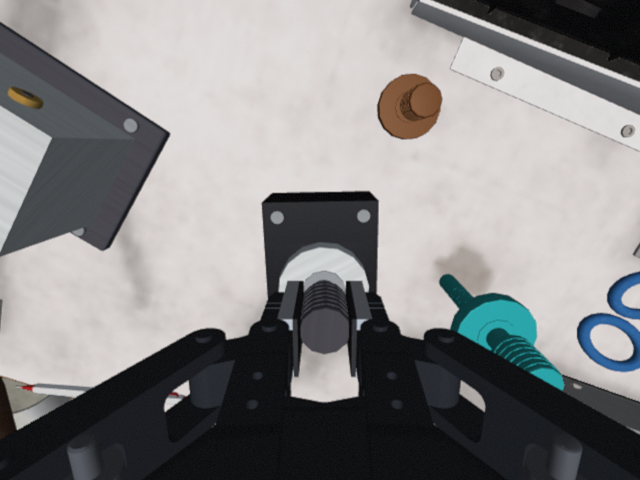

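The gauge is gripped: the knob sits between the pads at about (325,315). I'll lift it straight up, then move beside the bore.

Emit:
jog_arm:
  deltas:
    - [0,0,-5,0,0,0,0]
    - [0,0,-15,0,0,0,0]
    - [0,0,-25,0,0,0,0]
    - [0,0,-25,0,0,0,0]
    - [0,0,-25,0,0,0,0]
    - [2,-20,-5,0,0,0,0]
    - [2,-30,0,0,0,0,0]
    - [2,-30,0,0,0,0,0]
    - [2,-30,0,0,0,0,0]
    - [0,-30,0,0,0,0,0]

```text
time_s: 4.0
eef_pos: [515.4, 125.4, 219.4]
eef_rot: [0.0, 0.983, 0.182, 0.001]
ft_force: [0.4, -1.4, -1.7]
width: 0.212
gripper_force: 59.0
```

Emit:
jog_arm:
  deltas:
    - [0,-20,0,0,0,0,0]
    - [0,-11,0,0,0,0,0]
    - [0,0,0,0,0,0,0]
    - [0,0,0,0,0,0,0]
    - [0,0,0,0,0,0,0]

```text
time_s: 4.5
eef_pos: [505.0, 152.5, 218.4]
eef_rot: [0.0, 0.983, 0.181, 0.0]
ft_force: [-0.4, -0.7, -2.4]
width: 0.208
gripper_force: 59.0
```

```bash
python3 - <<'E'
from h import *
s=env.state();print(s['time_s'],s['eef_pos'],s['eef_rot'],s['width'],s['gripper_force'],s['ft_force'],abs(s['qd']).max())
c=cam('wrist'); w=env.read_camera('wrist')[...,::-1]; S=env.read_camera('scene')[...,::-1]; T=env.read_camera('top')[...,::-1]
for n,i in(('w2',w),('s2',S),('t2',T)): cv2.imwrite(f'pics/{n}.png',i)
x,y=s['eef_pos'][:2];z=s['eef_pos'][2]
Sc=cam('scene');Tc=cam('top'); tip=(x,y,z-107); top=(x,y,z+19)
a=proj(Sc,tip);b=proj(Sc,top);print('scene',a,b,'top',proj(Tc,tip),proj(Tc,top)); p=proj(c,[552,171,85]);print('bore w',p)
u,v=int(a[0]),int((a[1]+b[1])/2)
A=cv2.resize(S[v-50:v+50,u-50:u+50],(400,400),interpolation=2); print('scene crop org',u-50,v-50)
u,v=[int(k) for k in p]; B=cv2.resize(w,(533,400)) 
cv2.imwrite('pics/m2.png',np.hstack([A,B])[:, :800]); print(p)
E
```

```text
4.5 [505.03647057 152.4748442  218.39374387] [1.20241448e-04 9.83394488e-01 1.81480717e-01 1.24880790e-04] 0.2083340383018508 58.976465463638306 [-0.40529797 -0.74320471 -2.3999541 ] 0.004829759311075059
scene [302.73719801 293.0736587 ] [299.93955494 226.3822603 ] top [239.45950585 267.52502219] [230.15544505 263.92049717]
bore w [322.86025851 166.41064869]
scene crop org 252 209
[322.86025851 166.41064869]
```

View pics/m2.png

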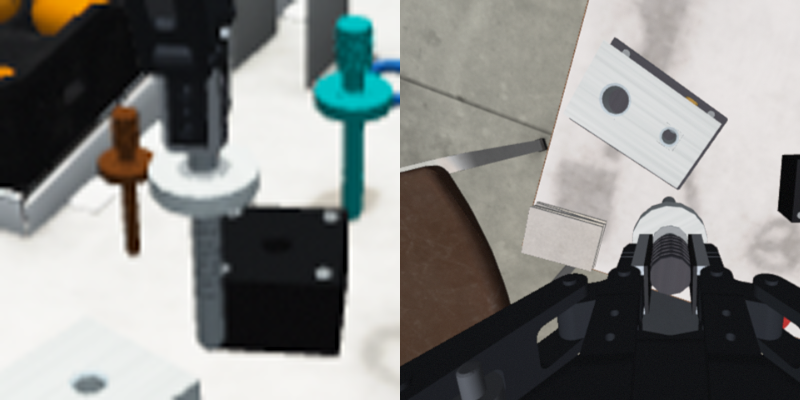

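The left crop shows the gauge hanging nearly plumb, nose at (210,345) in the crop. In the wrist view the nose peeks past the collar at about (323,242), with the bore at about (323,163).

```bash
python3 - <<'E'
from h import *
c=cam('wrist'); w=cv2.imread('pics/w2.png'); g=cv2.cvtColor(w,6)
m=((g[140:190,300:350]<120)*255).astype('uint8'); n,l,st,ce=cv2.connectedComponentsWithStats(m)
print(st[1:],ce[1:]+[300,140])
print('expected nose',proj(c,[505.04,152.47,111.4]),'and rod z116 r6 px', 354*12/245)
cv2.imwrite('pics/c2.png',np.hstack([cv2.resize(w[140:260,270:390],(480,480),interpolation=2)]))
S=cv2.imread('pics/s2.png'); 
for v in range(264,300,3): print(v,cv2.cvtColor(S,6)[v,294:316])
E
```

```text
[[ 15  15  17  18 222]] [[322.55405405 163.90540541]]
expected nose [323.72935335 241.68198637] and rod z116 r6 px 17.33877551020408
264 [242 242 242 242 242 195  97  69  78  82  81  83  73  37  24  25  24  24
  24  24  24  23]
267 [243 244 243 241 240 191  98  69  73  75  80  74  76  40  23  24  23  23
  23  24  24  24]
270 [243 243 242 242 242 221 120  75  78  80  76  84  75  42  24  24  24  24
  23  23  24  24]
273 [241 241 241 241 241 234 131  77  79  81  87  86  77  47  26  23  23  24
  23  24  24  23]
276 [242 242 243 243 243 243 144  72  82  88  88  79  80 110 132  63  24  24
  23  24  25  24]
279 [242 242 242 243 244 244 169  86  78  78  78  85  74  44  20  15  17  17
  17  17  17  16]
282 [244 244 244 244 244 245 166  80  77  80  79  81  81  61  25  11  12  11
  10  12  11  11]
285 [241 241 242 243 244 244 198 104  81  86  88  88  84  62  25  11  11  11
  11  12  12  11]
288 [244 244 244 244 245 245 199 104  81  85  89  89  85  69  29  11  11  12
  10  11  11  11]
291 [244 244 244 244 244 245 228 126  80  86  88  88  86  79  35  11  12  11
  13  12  11  11]
294 [244 245 245 245 245 245 245 175  92  83  87  87  85  55  22  13  12  11
  11  11  11  11]
297 [244 245 245 245 245 245 245 245 245 238 227 232 231 231 230 216 209 209
 210 197 192 192]
```

View pics/c2.png

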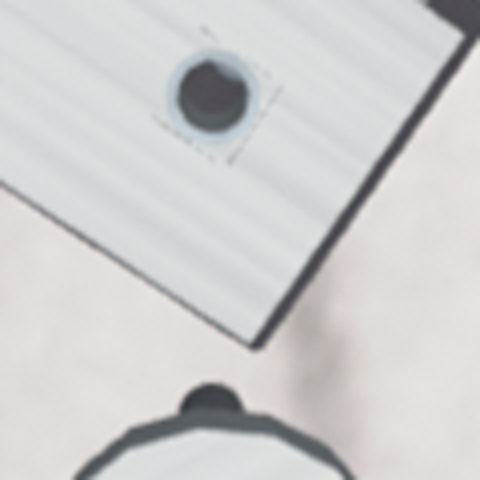

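```bash
python3 - <<'E'
from h import *
K=env.calibration('wrist')['mtx']; T=np.linalg.inv(env.calibration('wrist')['T_tool_cam'])
pj=lambda X:(lambda p:p[:2]/p[2])(K@(T[:3,:3]@np.array(X,float)+T[:3,3]))
for z in(102,107):
  for dx in(-3,0,3): print(z,dx,'far edge',pj([dx+(6 if z==102 else 3.5),0,z]))
print('mouth level: px for tool offsets',[(d,pj([d,0,133.4])) for d in(45,48,50,52,55)], pj([50,2,133.4]))
print('knob top far edge r10 z-19',[pj([d+10,0,-19]) for d in(-3,0,3)])
E
```

```text
102 -3 far edge [323.61200137 239.51016182]
102 0 far edge [323.60951478 235.30859149]
102 3 far edge [323.60701191 231.07951373]
107 -3 far edge [323.62539583 241.0345813 ]
107 0 far edge [323.62300663 236.9302044 ]
107 3 far edge [323.62060213 232.79954876]
mouth level: px for tool offsets [(45, array([323.64755601, 173.8761222 ])), (48, array([323.64535767, 169.78123005])), (50, array([323.6438847 , 167.03750742])), (52, array([323.64240577, 164.28267094])), (55, array([323.6401761 , 160.12942958]))] [326.34447083 167.03720547]
knob top far edge r10 z-19 [array([323.06368795, 318.76463187]), array([323.05542922, 311.14842817]), array([323.04706573, 303.43561548])]
```

Emit:
jog_arm:
  deltas:
    - [15,0,0,0,0,0,0]
    - [20,0,0,0,0,0,0]
    - [12,0,5,0,0,0,0]
    - [5,0,5,0,0,0,0]
    - [0,0,5,0,0,0,0]
    - [0,0,3,0,0,0,0]
    - [0,0,0,0,0,0,0]

```text
time_s: 5.35
eef_pos: [552.1, 171.5, 199.3]
eef_rot: [0.0, 0.983, 0.182, -0.001]
ft_force: [-1.2, -0.3, -1.9]
width: 0.211
gripper_force: 59.0
```

Emit:
jog_arm:
  deltas:
    - [0,0,2,0,0,0,0]
    - [0,0,2,0,0,0,0]
    - [0,0,2,0,0,0,0]
    - [0,0,2,0,0,0,0]
    - [0,0,2,0,0,0,0]

```text
time_s: 5.85
eef_pos: [553.3, 171.9, 190.2]
eef_rot: [0.0, 0.983, 0.182, 0.0]
ft_force: [-0.0, -0.9, -0.7]
width: 0.21
gripper_force: 59.0
```

Emit:
jog_arm:
  deltas:
    - [0,0,2,0,0,0,0]
    - [0,0,2,0,0,0,0]
    - [0,0,2,0,0,0,0]
    - [0,0,2,0,0,0,0]

```text
time_s: 6.25
eef_pos: [553.4, 171.8, 182.1]
eef_rot: [0.0, 0.983, 0.182, 0.0]
ft_force: [1.0, -1.6, -0.6]
width: 0.214
gripper_force: 58.9
```

Emit:
jog_arm:
  deltas:
    - [0,0,2,0,0,0,0]
    - [0,0,2,0,0,0,0]
    - [0,0,2,0,0,0,0]
    - [0,0,2,0,0,0,0]
    - [0,0,2,0,0,0,0]

```text
time_s: 6.75
eef_pos: [553.4, 171.9, 172.3]
eef_rot: [0.0, 0.983, 0.182, 0.0]
ft_force: [1.1, -1.4, 4.6]
width: 0.209
gripper_force: 59.4
```

Emit:
jog_arm:
  deltas:
    - [0,0,2,0,0,0,0]
    - [0,0,2,0,0,0,0]
    - [0,0,2,0,0,0,0]

```text
time_s: 7.05
eef_pos: [554.0, 172.1, 167.3]
eef_rot: [-0.0, 0.983, 0.182, 0.001]
ft_force: [0.1, -1.8, 6.1]
width: 0.213
gripper_force: 59.7
```

Emit:
jog_arm:
  deltas:
    - [0,0,2,0,0,0,0]
    - [0,0,2,0,0,0,0]
    - [0,0,2,0,0,0,0]
    - [0,0,2,0,0,0,0]

```text
time_s: 7.45
eef_pos: [553.9, 172.0, 159.1]
eef_rot: [-0.0, 0.983, 0.182, 0.001]
ft_force: [-0.1, -1.4, 7.9]
width: 0.211
gripper_force: 59.8
```

Emit:
jog_arm:
  deltas:
    - [0,0,2,0,0,0,0]
    - [0,0,2,0,0,0,0]
    - [0,0,2,0,0,0,0]

```text
time_s: 7.75
eef_pos: [553.8, 172.0, 153.1]
eef_rot: [-0.0, 0.983, 0.182, 0.001]
ft_force: [-1.1, -1.7, 7.1]
width: 0.209
gripper_force: 59.7
```

Emit:
jog_arm:
  deltas:
    - [0,0,1,0,0,0,0]
    - [0,0,1,0,0,0,0]
    - [0,0,1,0,0,0,0]

```text
time_s: 8.05
eef_pos: [553.6, 172.0, 149.9]
eef_rot: [-0.0, 0.983, 0.182, 0.001]
ft_force: [0.6, -0.6, 5.1]
width: 0.211
gripper_force: 59.6
```

Emit:
jog_arm:
  deltas:
    - [0,0,1,0,0,0,0]
    - [0,0,1,0,0,0,0]

```text
time_s: 8.25
eef_pos: [553.6, 172.0, 147.9]
eef_rot: [-0.0, 0.983, 0.182, 0.0]
ft_force: [0.3, -1.7, 5.9]
width: 0.211
gripper_force: 59.6
```

Emit:
jog_arm:
  deltas:
    - [0,0,1,0,0,0,0]
    - [0,0,1,0,0,0,0]

```text
time_s: 8.45
eef_pos: [553.6, 172.0, 145.9]
eef_rot: [-0.0, 0.983, 0.182, 0.0]
ft_force: [-0.2, -0.6, 6.7]
width: 0.211
gripper_force: 59.7
```

Emit:
jog_arm:
  deltas:
    - [0,0,1,0,0,0,0]
    - [0,0,1,0,0,0,0]

```text
time_s: 8.65
eef_pos: [553.7, 172.1, 144.2]
eef_rot: [-0.0, 0.983, 0.182, 0.001]
ft_force: [-0.9, -1.0, 13.5]
width: 0.212
gripper_force: 60.1
```

Emit:
jog_arm:
  deltas:
    - [0,0,1,0,0,0,0]
    - [0,0,1,0,0,0,0]

```text
time_s: 8.85
eef_pos: [554.6, 172.4, 143.5]
eef_rot: [-0.0, 0.983, 0.182, 0.002]
ft_force: [-2.3, -1.3, 20.3]
width: 0.209
gripper_force: 60.9
```

Emit:
jog_arm:
  deltas:
    - [0,0,0,0,0,0,0]
    - [0,0,0,0,0,0,0]
    - [0,0,-1,0,0,0,0]
    - [0,0,0,0,0,0,0]

```text
time_s: 9.25
eef_pos: [553.9, 172.2, 143.7]
eef_rot: [-0.0, 0.983, 0.182, 0.001]
ft_force: [-1.1, -1.7, 10.8]
width: 0.209
gripper_force: 60.0
```

Emit:
jog_arm:
  deltas:
    - [0,0,0,0,0,0,0.25]
    - [0,0,0,0,0,0,0.3]
    - [0,0,0,0,0,0,0.33]
    - [0,0,0,0,0,0,0.33]

```text
time_s: 9.65
eef_pos: [552.9, 171.9, 141.8]
eef_rot: [-0.0, 0.983, 0.182, -0.0]
ft_force: [-0.8, 0.4, -0.5]
width: 0.33
gripper_force: 0.0
```

```bash
python3 - <<'E'
from h import *
print(env.state()['eef_pos'],env.state()['ft_force'])
w=env.read_camera('wrist')[...,::-1]; S=env.read_camera('scene')[...,::-1]
a=cv2.resize(S[210:330,230:330],(400,480),interpolation=2); b=cv2.resize(w[200:440,220:420],(400,480),interpolation=2)
cv2.imwrite('pics/m3.png',np.hstack([a,b]))
E
```

```text
[552.92292214 171.90297729 141.84544958] [-0.84576674  0.37250812 -0.46544958]
```

View pics/m3.png

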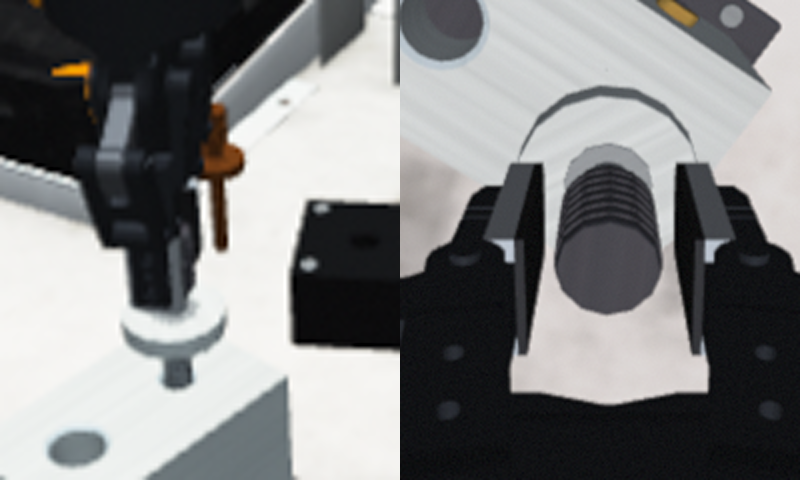

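The gauge stands upright in the bore, its collar well above the block. The fingertips straddle the knob and lie over the collar, so I'll push the collar down.

Emit:
jog_arm:
  deltas:
    - [0,0,3,0,0,0,0.33]
    - [0,0,3,0,0,0,0.33]
    - [0,0,3,0,0,0,0.33]
    - [0,0,3,0,0,0,0.33]
    - [0,0,3,0,0,0,0.33]

```text
time_s: 10.25
eef_pos: [553.2, 171.9, 127.0]
eef_rot: [-0.0, 0.983, 0.182, -0.0]
ft_force: [-1.8, 0.3, 3.1]
width: 0.334
gripper_force: 1.6
```

Emit:
jog_arm:
  deltas:
    - [0,0,3,0,0,0,0.33]
    - [0,0,3,0,0,0,0.33]
    - [0,0,3,0,0,0,0.33]

```text
time_s: 10.55
eef_pos: [553.3, 172.0, 118.1]
eef_rot: [-0.0, 0.983, 0.182, 0.0]
ft_force: [-1.5, 0.5, 2.7]
width: 0.331
gripper_force: 1.6
```

Emit:
jog_arm:
  deltas:
    - [0,0,2,0,0,0,0.33]
    - [0,0,2,0,0,0,0.33]
    - [0,0,2,0,0,0,0.33]

```text
time_s: 10.85
eef_pos: [553.2, 171.9, 112.1]
eef_rot: [-0.0, 0.983, 0.182, 0.0]
ft_force: [-1.4, 1.4, 2.8]
width: 0.337
gripper_force: 1.6
```

Collar is sliding (about 3.5 N).

Emit:
jog_arm:
  deltas:
    - [0,0,2,0,0,0,0.33]
    - [0,0,2,0,0,0,0.33]
    - [0,0,1,0,0,0,0.33]

```text
time_s: 11.15
eef_pos: [553.2, 171.9, 107.0]
eef_rot: [-0.0, 0.983, 0.182, -0.0]
ft_force: [-1.0, 0.9, 2.4]
width: 0.332
gripper_force: 1.6
```

Emit:
jog_arm:
  deltas:
    - [0,0,1,0,0,0,0.33]
    - [0,0,1,0,0,0,0.33]

```text
time_s: 11.35
eef_pos: [553.2, 171.9, 105.1]
eef_rot: [-0.0, 0.983, 0.182, 0.0]
ft_force: [-1.9, 0.6, 2.6]
width: 0.332
gripper_force: 1.6
```

Emit:
jog_arm:
  deltas:
    - [0,0,1,0,0,0,0.33]
    - [0,0,1,0,0,0,0.33]

```text
time_s: 11.55
eef_pos: [553.2, 171.9, 103.2]
eef_rot: [-0.0, 0.983, 0.182, 0.0]
ft_force: [-0.8, 1.8, 3.0]
width: 0.328
gripper_force: 1.6
```

Emit:
jog_arm:
  deltas:
    - [0,0,1,0,0,0,0.33]
    - [0,0,1,0,0,0,0.33]

```text
time_s: 11.75
eef_pos: [553.3, 172.0, 102.6]
eef_rot: [-0.0, 0.983, 0.182, 0.0]
ft_force: [-9.5, -0.5, 27.5]
width: 0.328
gripper_force: 13.7
```

Emit:
jog_arm:
  deltas:
    - [0,0,1,0,0,0,0.33]
    - [0,0,0,0,0,0,0.33]

```text
time_s: 11.95
eef_pos: [553.3, 172.0, 102.6]
eef_rot: [-0.0, 0.983, 0.182, 0.0]
ft_force: [-9.1, 0.2, 27.3]
width: 0.329
gripper_force: 13.6
```

Emit:
jog_arm:
  deltas:
    - [0,0,-3,0,0,0,0.36]
    - [0,0,-5,0,0,0,0.5]
    - [0,0,-15,0,0,0,0.6]
    - [0,0,-25,0,0,0,0.6]
    - [0,0,-30,0,0,0,0.6]
    - [0,0,-30,0,0,0,0.6]
    - [-40,0,-20,0,0,0,0.6]
    - [-40,0,0,0,0,0,0.6]
    - [0,0,0,0,0,0,0.6]

```text
time_s: 12.85
eef_pos: [473.9, 141.7, 228.7]
eef_rot: [0.0, 0.983, 0.182, -0.002]
ft_force: [-0.2, -0.5, 0.2]
width: 0.599
gripper_force: 0.0
```

```bash
python3 - <<'E'
from h import *
print(env.state()['eef_pos'],env.state()['ft_force'])
w=env.read_camera('wrist')[...,::-1]; S=env.read_camera('scene')[...,::-1]
a=cv2.resize(S[230:350,210:310],(400,480),interpolation=2); c=cam('wrist'); u,v=[int(k) for k in proj(c,[552,172,120])]; print(u,v)
v=max(v,60);b=cv2.resize(w[v-60:v+60,u-50:u+50],(400,480),interpolation=2)
cv2.imwrite('pics/m4.png',np.hstack([a,b]))
E
```

```text
[473.93313881 141.68060086 228.69132495] [-0.19188668 -0.45734767  0.16385635]
322 124
```

View pics/m4.png

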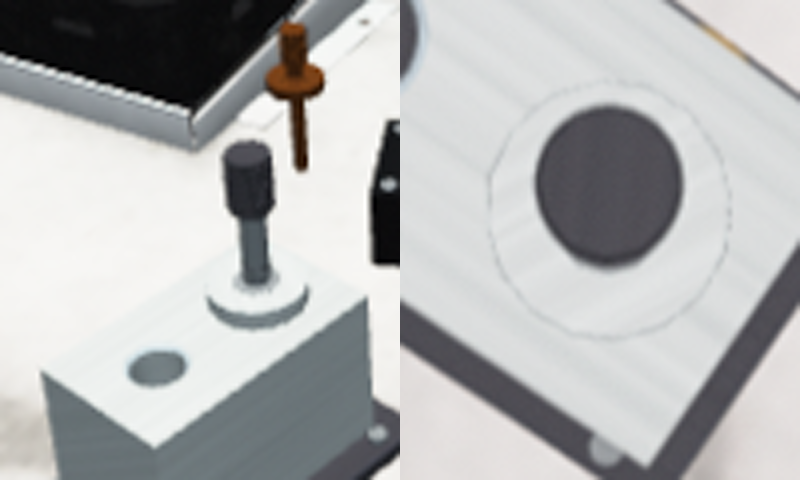

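The gauge stands upright in the bore with its collar flush on the block, and the gripper is clear of everything.

```bash
python3 -c "
from rig import env
print(env.sign_off())"
```

```text
the job is handed in; nothing more can be done
None
```

The gauge is standing upright on the bottom of the narrow bore with its collar flush on the block. I moved nothing else, and handed the job in after about 13 s of robot time; sign-off gave no verdict, so I only have the final camera view and the force readings to go on.

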